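# Hold the guard flap's hinge leaf in line on the labeller post

## Robot

A 6-joint arm with a two-finger parallel gripper is mounted at the origin on the work surface. World frame = base frame: x ahead of the robot, y to its left, z up, the work surface at z = 0. Lengths are in m, angles in rad, forces in N, time in s.
With the tool pointing down it reaches from about 0.275 to 0.825 m from the base axis. Payload 4.9 kg.
Tool frame: the origin (TCP) lies on the centre line of the jaws, within the pads' length; the fingertips stand 14 mm ahead of it and the grasp point (between the pads) lies 5 mm behind it (r.tip_reach is the distance from the TCP to the fingertips, in m); z points along the fingers, y is the line along which they close (so a half turn about z gives the same grasp; the last joint's range is limited). The gripper opens to 85 mm and grips with 20 to 120 N. Pads are 22 mm wide; open, the fingers measure 114 mm over their backs; the gripper's body (76 mm by 85 mm) begins 54 mm behind the grasp point. The pads swing forward as they close: fully open they stand 13 mm farther back than shut.
Start: joints at [1.104, 0.326, -0.193, 1.052, 0, 1.437], TCP at [0.18, 0.52, 0.245] pointing down, gripper open.
Joint ranges: [-2.65, 2.65], [-0.97, 1.79], [-1.3, 1.35], [-1.93, 2.1], [-1.47, 1.37], [-3.14, 3.14]. Speed limits (rad/s): [2.57, 2.57, 3.14, 3.14, 3.14, 3.14].

## Interface

Orientations are given as a 3x3 rotation matrix whose columns are the frame's x, y, z axes.
In Python, from bench import r gives the robot as it stands.
- The arm moves only by the tool nudge_tcp, called after "Call:" as name(argument=value, ...), one argument or row to a line, values as JSON. Schema: {"type":"object","properties":{"increments":{"type":"array","items":{"type":"array","items":{"type":"array","items":{"type":"number"},"minItems":7,"maxItems":7},"minItems":1,"maxItems":10},"minItems":1,"maxItems":1},"clamp_n":{"type":"number"},"only":{"type":"string"},"quiet":{"type":"boolean"},"lines":{"type":"string"}},"required":["increments"],"additionalProperties":false}. increments is a list that holds a single list of rows (three levels of brackets), with 1 to 10 rows, each of 7 numbers: dx, dy, dz in m, then a rotation vector rx, ry, rz in rad, then the finger opening in m; each row shifts and turns the commanded pose from where the row before left it, along the tool's axes as they then stand; what a row does not reach is not made up. A row lasts 1/10 s, in which the tool goes at most 0.05 m and 0.15 rad, less where a joint would pass 70% of its speed; a pose out of reach is approached as far as the arm can. The fingers move at their own pace and stop on an object; clamp_n is the grip in N (left out, the last holds). Time passes only in rows, so rows that do not move let the fingers close. The tool returns the time, the measured TCP pose, the force, the opening and the grip force at its end. only (a regular expression) keeps the lines of the reply that match it, lines (a string "A,B") keeps lines A to B, and quiet returns only ok. Input that does not fit is refused with a message, and nothing moves.
- r.state(): the state, without advancing time (a new reading comes with each control period).
- r.snapshot(name): name is "scene" or "top"; returns the picture (384x512x3 uint8, red, green, blue); there is no depth.
- r.camera_info(name): a dict with "intrinsics" (3x3 intrinsics, pixels), "dist_coeffs" ([k1, k2, p1, p2, k3] as OpenCV has them; the pictures are not rectified), "T" (4x4, takes a point from camera to world coordinates). Camera axes: x right, y down, z forward; pixel columns grow to the right and rows downward; lengths in m; the calibration is good to about 2 mm. A picture is of the moment at which its call begins. camera_info takes no time and is no camera call.
- r.finish_job(): hands the job in; it is judged then, once.
The state is a dict: "clock": time; "qpos": joint angles; "joint_vel": joint speeds; "joint_torque": joint torques, N m; "tcp_pos": TCP position; "orientation": TCP orientation; "ft_force": force on the tool from outside, world axes, zero at the start; "moment": the same for the moment, N m; "width": finger opening in m; "gripper_force": force on a finger pad.
Only numpy, scipy, OpenCV 4.12 (cv2) and the standard library are available. Lean on these libraries where they do the work, as an engineer would, in place of code of your own. Each camera call takes 0.05 s, during which the arm holds its last target. There are 200 camera calls.

## Task

The guard flap of the labelling machine is to be hung back on its hinge post. Pull the hinge pin out of the post's two fixed knuckles and lay it in the aluminium parts tray; then take the flap by its black grip, bring its knuckle in between the two fixed knuckles so that the holes line up for the pin, and keep holding it there, level, still and carried by the gripper alone, not resting against the post. Finish while holding it so; don't knock over the bottles.

Things in the scene. Friction and masses are not known exactly. Their poses are not given: they have to be found in the camera images.
- jamb: fixed hinge post: grey block 44 (x) x 82 (y) x 60 high, front face at x = +22. Two steel knuckles (tubes 28 outer, 14 bore; lugs behind to x = 40, z = 88) stand on a level axis along y at x = 0, z = 75, over y = -41..-19 and 19..41; the 38 gap between is open. Place and yaw vary. Origin: on the bench below mid axis; x points from the knuckles into the block, z up (mm)
- jamb_axis (a point): on the hinge axis of the post, half way between the fixed knuckles, 75 mm above the bench (axes as jamb)
- pin: loose steel hinge pin, 80 g, at first resting loosely in both fixed knuckles along the jamb's y: round shank 9 mm thick, y = -45..+45 mm, then a square head 16 x 16 mm, y = +45..+77 mm. Origin: mid shank on its axis; y points to the head. The head sticks out on the jamb's +y side; draw the pin out straight along the jamb's +y, at least 90 mm
- pin_head (a point): centre of the pin's square head (61 mm along y from the pin's origin), flat faces across x and z
- tray: fixed open aluminium parts tray, 150 (x) x 190 (y) mm outside, 30 mm high, walls and floor 4 mm. Origin: centre of its underside. The pin (122 mm long) fits flat along y. It lies left or right of the post, the flap on the other side
- leaf: loose steel guard flap, ~0.3 kg, level on the bench: plate x = -76..54, 70 wide (y), top 22 up, side skirts to the bench; at the +x end a knuckle (tube 28 outer, 14 bore, 30 long, axis y). Black grip slab at x = 0, 12 thick (x), 50 long (y), z = 22..65: pinch it across x from above (balance within 10). Origin: underside, below the grip; z up. To fit, its axes match the jamb's (mm)
- leaf_bore (a point): centre of the flap knuckle's hole (x = +75, y = 0, z = +14 mm from leaf; axes as leaf). It belongs at jamb_axis.
- bottle_a: tall amber glass spirits bottle with an aluminium screw cap, 74 mm diameter, 250 mm high, 0.9 kg, standing near the back of the bench, not part of the job: leave it standing. Origin: centre of its underside.
- bottle_b: tall amber glass spirits bottle with an aluminium screw cap, 74 mm diameter, 250 mm high, 0.9 kg, standing near the back of the bench, not part of the job: leave it standing. Origin: centre of its underside.

How it is judged:
On the way, in this order (a step that is already met when the one before it is completed fails the run):
1. the hinge pin is out of the knuckles and lies let go in the tray (x of pin in the frame of tray between -0.071 and 0.071 m and y of pin in the frame of tray between -0.091 and 0.091 m and x of pin_head in the frame of tray between -0.071 and 0.071 m and y of pin_head in the frame of tray between -0.091 and 0.091 m and z of pin in the frame of tray below 0.022 m and angle between pin's own y axis and vertical above 1.4 rad and linear speed of pin below 0.03 m/s and contact force between the fingers and pin below 0.1 N), for 0.2 s.
2. the flap is lifted off the bench in the gripper (height (world z) of leaf above 0.03 m and contact force between the fingers and leaf above 1 N), for 0.2 s.
At the end, for the whole second after the job is handed in: Holes in line within 3.5 mm in height and front to back, 6 mm along the axis; axes parallel within 0.07 rad, flap level within 0.15 rad; fingers hold it (over 1 N), it presses on the post under 1.5 N and is still; the pin lies flat, let go, on the tray floor (all of step 1 and x of leaf_bore in the frame of jamb_axis between -0.0035 and 0.0035 m and z of leaf_bore in the frame of jamb_axis between -0.0035 and 0.0035 m and y of leaf_bore in the frame of jamb_axis between -0.006 and 0.006 m and angle between the y axis of leaf and the y axis of jamb, either way round below 0.07 rad and angle between leaf's own z axis and vertical below 0.15 rad and contact force between the fingers and leaf above 1 N and contact force between leaf and jamb below 1.5 N and linear speed of leaf below 0.02 m/s); the arm keeps its last pose, push and grip.
It fails at once if a bottle is knocked over (angle between any of bottle_a, bottle_b's own z axis and vertical above 0.5 rad).
It also fails if it takes over 67 s, if anything falls off the work surface, if the arm or the gripper's body presses on something with over 40 N, if the wrist force passes 120 N, or if a joint passes its speed limit or range.

## Working session

There is one attempt and no reset: what is moved stays moved. The work goes in short steps, Python scripts to look and compute and a tool call to move; the robot and the scene stay as the last step left them, time stands still between calls to the robot, and variables do not carry over. Pictures are saved under pics/ and viewed, at most 10 in all, crops included, and the job is handed in when it is done.

```bash
ls; mkdir -p pics
```

Run:
```python
from bench import r
import cv2
for n in("scene","top"):
    im=r.snapshot(n); cv2.imwrite(f"pics/{n}0.png",im[:,:,::-1])
    c=r.camera_info(n); print(c)
s=r.state();print(s)
```

```text
bench.py
pics
{'intrinsics': array([[466.52857387,   0.        , 252.43356287],
       [  0.        , 466.52857387, 183.8710124 ],
       [  0.        ,   0.        ,   1.        ]]), 'dist_coeffs': array([0.05184176, 0.        , 0.        , 0.        , 0.        ]), 'T': array([[-0.87872405,  0.36261544, -0.31040956,  0.9177883 ],
       [ 0.47718656,  0.68329158, -0.55263514,  0.53978489],
       [ 0.0117062 , -0.63373706, -0.77345996,  0.82292674],
       [ 0.        ,  0.        ,  0.        ,  1.        ]])}
{'intrinsics': array([[423.64616349,   0.        , 256.07456911],
       [  0.        , 423.64616349, 193.73010794],
       [  0.        ,   0.        ,   1.        ]]), 'dist_coeffs': array([-0.00400502,  0.        ,  0.        ,  0.        ,  0.        ]), 'T': array([[ 0.02884067, -0.98616593,  0.1632329 ,  0.44324604],
       [-0.99908145, -0.03361693, -0.02657368, -0.00427812],
       [ 0.03169345, -0.16231656, -0.98622962,  1.01865466],
       [ 0.        ,  0.        ,  0.        ,  1.        ]])}
{'clock': 0.1, 'qpos': array([ 1.10380822e+00,  3.26881633e-01, -1.93471210e-01,  1.05199370e+00,
       -2.09602365e-05,  1.43662453e+00]), 'joint_vel': array([-0.00165663, -0.00042028,  0.00396935,  0.00062155, -0.00185988,
        0.0012257 ]), 'joint_torque': array([ 8.92756343e-04, -4.44239616e+01,  2.63037461e+01,  7.87105149e-03,
       -1.23386430e-04,  2.93984272e-06]), 'tcp_pos': array([0.17944545, 0.51938339, 0.24457846]), 'orientation': array([[-9.45125930e-01,  3.26705549e-01, -6.79190092e-04],
       [ 3.26706202e-01,  9.45124920e-01, -1.39366897e-03],
       [ 1.86600093e-04, -1.53908830e-03, -9.99998798e-01]]), 'ft_force': array([-0.29188388,  0.01086077, -0.0857159 ]), 'moment': array([-0.01285779,  0.01547633, -0.04011664]), 'gripper_force': 0.0, 'width': 0.0857491605237672}
```

View pics/scene0.png

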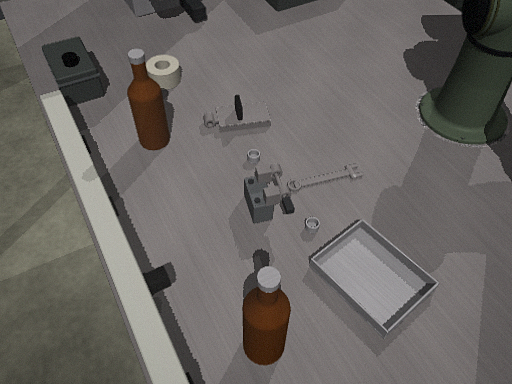

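View pics/top0.png

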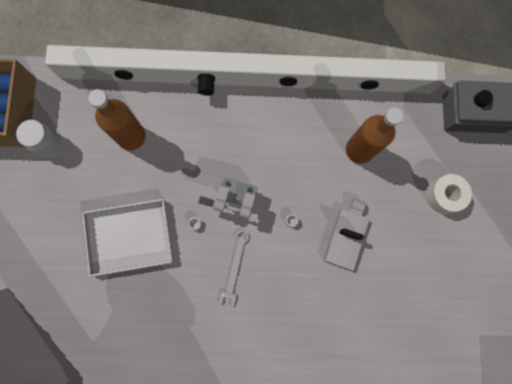

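The post is near top (237,198), with the pin head on its left at (206,201). The tray is on the left at (128,238), the flap on the right at (347,237), and the bottles at (125,130) and (370,140). I'll enlarge next.

Create h.py:
```python
import cv2,numpy as np
from bench import r
def crop(im,u,v,w=80,h=60,s=5):
    c=cv2.resize(im[v:v+h,u:u+w],None,fx=s,fy=s,interpolation=cv2.INTER_CUBIC)
    for i in range(0,w,10): cv2.putText(c,str(u+i),(i*s,8),0,.3,(255,255,0),1); cv2.line(c,(i*s+s//2,10),(i*s+s//2,14),(255,255,0),1)
    for i in range(0,h,10): cv2.putText(c,str(v+i),(0,i*s+s//2+3),0,.3,(0,255,255),1); cv2.line(c,(20,i*s+s//2),(24,i*s+s//2),(0,255,255),1)
    return c
def ray(n,p,z):
    c=r.camera_info(n); q=cv2.undistortPoints(np.array([[p]],float),c["intrinsics"],c["dist_coeffs"])[0,0]
    T=c["T"]; d=T[:3,:3]@[q[0],q[1],1]; o=T[:3,3]; return o+d*(z-o[2])/d[2]
def proj(n,X):
    c=r.camera_info(n); M=np.linalg.inv(c["T"])
    return cv2.projectPoints(np.atleast_2d(X).astype(float),cv2.Rodrigues(M[:3,:3])[0],M[:3,3],c["intrinsics"],c["dist_coeffs"])[0][:,0]
```

Run:
```python
from h import *
t=cv2.imread("pics/top0.png");s=cv2.imread("pics/scene0.png")
g=lambda a:cv2.convertScaleAbs(a,alpha=1.6)
a=np.vstack([np.hstack([crop(g(t),192,168),crop(g(t),310,190)]),np.hstack([crop(g(s),232,160),crop(g(s),198,85)])])
cv2.imwrite("pics/c1.png",a)
```

```text
(no output)
```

View pics/c1.png

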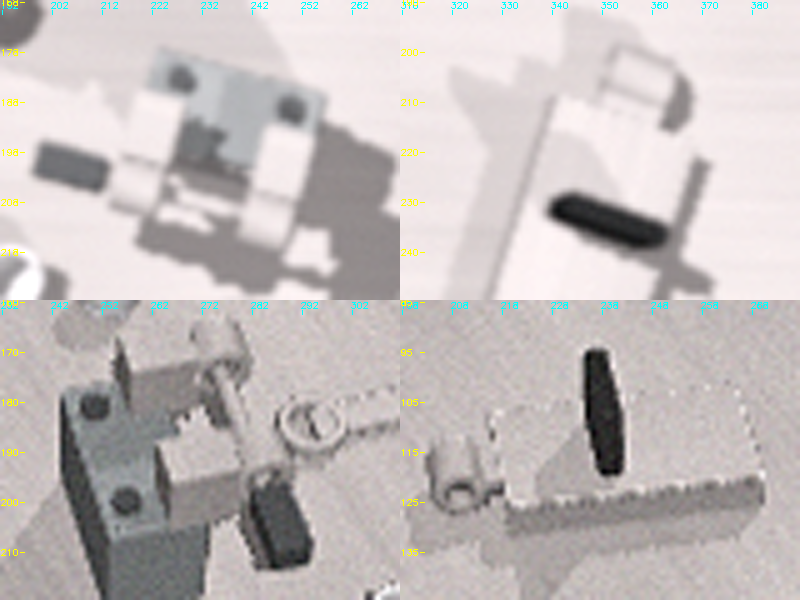

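The mosaic shows:
- **Pin head:** dark block, about (199–213, 197–206) in the top view.
- **Block:** back corners at (223.5,177) and (257,186.5).
- **Flap grip:** about (339–363, 229–240) in top.
- **Flap bore, end face:** scene (210,123).

I'll fit poses to corners in both views and check them with an overlay.

Create fit.py:
```python
from h import *
from scipy.optimize import least_squares
def W(p,P): # pose x,y,yaw ; local mm
    c,s=np.cos(p[2]),np.sin(p[2]); P=np.atleast_2d(P)/1000
    return np.c_[p[0]+c*P[:,0]-s*P[:,1],p[1]+s*P[:,0]+c*P[:,1],P[:,2]]
def fit(obs,p0):
    f=lambda p:np.concatenate([(proj(n,W(p,P))[0]-uv) for n,P,uv in obs])
    o=least_squares(f,p0,loss="soft_l1"); return o.x,o.fun.reshape(-1,2)
```

Create f1.py:
```python
from fit import *
def q(u,v,ox,oy): return lambda x,y:np.array([u+(x-ox)/5-.5,v+(y-oy)/5-.5])
tj=q(192,168,0,0);tl=q(310,190,400,0);sj=q(232,160,0,300);sl=q(198,85,400,300)
J=[("top",(66,41,60),tj(157,47)),("top",(66,-41,60),tj(328,95)),("top",(40,41,88),tj(136,92)),("top",(40,-41,88),tj(314,125)),
("top",(0,77,83),tj(33,162)),("top",(0,45,83),tj(110,173)),
("scene",(66,-41,60),sj(62,395)),("scene",(66,41,60),sj(108,543)),("scene",(22,41,60),sj(210,525)),("scene",(40,41,88),sj(158,450)),("scene",(40,-41,88),sj(117,340)),("scene",(0,77,75),sj(284,540)),
]
L=[("top",(54,35,22),tl(557,95)),("top",(54,-35,22),tl(710,160)),("top",(89,15,14),tl(616,43)),
("scene",(75,15,14),sl(462,492)),("scene",(54,35,22),sl(505,512)),("scene",(-76,35,22),sl(765,478)),("scene",(54,-35,22),sl(493,410)),("scene",(-76,-35,22),sl(745,385)),("scene",(0,25,65),sl(609,475)),("scene",(0,-25,65),sl(597,350))]
R=[("top",P,uv) for P,uv in [((75,95,30),(83,212)),((75,-95,30),(165,201)),((-75,-95,30),(170,263)),((-75,95,30),(90,274))]]+\
[("scene",P,uv) for P,uv in [((75,-95,30),(310,262)),((-75,-95,30),(361,221)),((-75,95,30),(436,282)),((75,95,30),(387,329))]]
i=ray("top",(237,205),.075);k=ray("top",(347,237),.022);m=ray("top",(128,238),.03)
out={}
for nm,o,p in(("jamb",J,i),("leaf",L,k),("tray",R,m)):
    p,e=fit(o,[p[0],p[1],-.25]); out[nm]=p; print(nm,p.round(4)); print(e.round(1).tolist())
np.savez("poses.npz",**out)
```

```bash
python3 f1.py
```

Create ov.py:
```python
from fit import *
def box(x0,x1,y0,y1,z0,z1): 
    c=[(x,y,z) for x in(x0,x1) for y in(y0,y1) for z in(z0,z1)]
    return [(a,b) for i,a in enumerate(c) for b in c[i+1:] if sum(np.array(a)!=b)==1]
def circ(x,y,z,R):
    t=np.linspace(0,2*np.pi,17);p=[(x+R*np.cos(a),y,z+R*np.sin(a)) for a in t];return list(zip(p,p[1:]))
JS=box(22,66,-41,41,0,60)+box(0,40,19,41,61,88)+box(0,40,-41,-19,61,88)+circ(0,41,75,14)+circ(0,-41,75,14)
PS=box(-8,8,45,77,67,83)
LS=box(-76,54,-35,35,0,22)+box(-6,6,-25,25,22,65)+circ(75,15,14,14)+circ(75,-15,14,14)
TS=box(-75,75,-95,95,0,30)
def draw(im,n,X,s,u,v,col):
    for a,b in X:
        p=proj(n,np.array([a,b]))
        p=((p-[u,v]+.5)*s).round().astype(int); cv2.line(im,tuple(map(int,p[0])),tuple(map(int,p[1])),col,1)
```

Run:
```python
from ov import *
P=np.load("poses.npz");rows=[]
for n,w in(("top",[(192,168),(310,190)]),("scene",[(232,160),(198,85)])):
    im=cv2.convertScaleAbs(cv2.imread(f"pics/{n}0.png"),alpha=1.6);row=[]
    for u,v in w:
        c=crop(im,u,v)
        for k,S,col in(("jamb",JS,(0,0,255)),("jamb",PS,(0,255,0)),("leaf",LS,(255,0,0))):
            draw(c,n,[W(P[k],np.array(e)) for e in S],5,u,v,col)
        row.append(c)
    rows.append(np.hstack(row))
cv2.imwrite("pics/o1.png",np.vstack(rows))
```

```text
jamb [ 0.5659  0.0228 -0.2181]
[[-0.5, -0.3], [-0.2, -1.1], [0.2, -0.8], [0.2, 1.7], [0.6, -1.2], [-0.9, 0.1], [-1.4, -1.3], [0.0, -1.2], [0.3, -2.2], [2.7, 6.2], [-0.5, -1.4], [1.9, 1.8]]
leaf [ 0.5178 -0.2497 -0.3512]
[[0.3, -0.5], [-2.9, -2.5], [0.4, 0.1], [-0.1, 0.1], [0.3, -1.5], [0.2, 0.4], [-0.0, 0.0], [-0.4, 0.6], [0.6, -12.0], [0.4, -0.4]]
tray [0.4962 0.264  0.1914]
[[-0.8, -0.7], [-1.1, -2.4], [2.3, -0.5], [-1.3, 2.2], [-0.5, -6.1], [0.6, -4.7], [2.4, -0.9], [-1.3, 1.2]]
```

View pics/o1.png

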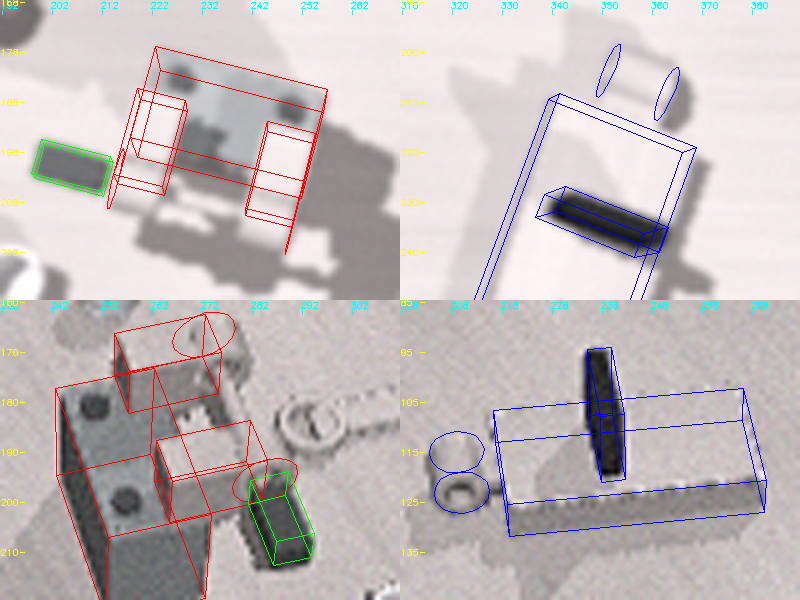

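The overlay fits the images within about 1 px (~2 mm), with the pin sitting slightly low in the bores as expected. Now the helper for deltas, plus the bottle positions.

Create d.py:
```python
# target TCP x y z, yaw of tool y -> tool-frame delta
import sys
from h import *
from scipy.spatial.transform import Rotation as R
x,y,z,a=map(float,sys.argv[1:5]); s=r.state(); O=s["orientation"]
ty=np.array([np.cos(a),np.sin(a),0]);tz=np.array([0,0,-1.]);T=np.c_[np.cross(ty,tz),ty,tz]
d=O.T@(np.array([x,y,z])-s["tcp_pos"]); w=R.from_matrix(O.T@T).as_rotvec()
print("d",d.round(4),"rot",w.round(4),"full-turn frame d",(T.T@O@d).round(4),"w",s["width"].round(4),"t",s["clock"])
```

Run:
```python
from fit import *
P=np.load("poses.npz")
print("head",W(P["jamb"],(0,61,72.5)),"bore",W(P["leaf"],(75,0,14)))
for p in((130,143),(358,157)): print("bottle",ray("top",p,0))
for p in((99,98),(393,116)): print("cap",ray("top",p,.25))
```

```bash
H=$(python3 -c "
from fit import *
h=W(np.load('poses.npz')['jamb'],(0,61,72.5))[0];print(h[0],h[1])"); python3 d.py $H 0.15 -0.218
```

```text
head [[0.57913248 0.08231943 0.0725    ]] bore [[ 0.5881809  -0.27549041  0.014     ]]
bottle [0.72788853 0.2825679  0.        ]
bottle [ 0.71329208 -0.28319008  0.        ]
cap [0.74353372 0.27697489 0.25      ]
cap [ 0.73050212 -0.28332188  0.25      ]Traceback (most recent call last):
  File "d.py", line 8, in <module>
    print("d",d.round(4),"rot",w.round(4),"full-turn frame d",(T.T@O@d).round(4),"w",s["width"].round(4),"t",s["clock"])
                                                                                     ^^^^^^^^^^^^^^^^
AttributeError: 'float' object has no attribute 'round'
```

```bash
sed -i 's/s\["width"\].round(4)/s["width"]/' d.py; python3 d.py 0.5791 0.0823 0.15 -0.218
```

```text
d [-0.5205 -0.2824  0.0949] rot [-1.400e-03  1.000e-03  1.456e+00] full-turn frame d [-0.3403  0.4847  0.0946] w 0.0857491605237672 t 0.1
```

Call:
nudge_tcp(
  increments=[
    [[-0.04, -0.022, 0.005, 0, 0, 0, 0.06], [-0.04, -0.022, 0.005, 0, 0, 0, 0.06], [-0.04, -0.022, 0.005, 0, 0, 0, 0.06], [-0.04, -0.022, 0.005, 0, 0, 0, 0.06], [-0.04, -0.022, 0.005, 0, 0, 0, 0.06], [-0.04, -0.022, 0.005, 0, 0, 0, 0.06], [-0.04, -0.022, 0.005, 0, 0, 0, 0.06], [-0.04, -0.022, 0.005, 0, 0, 0, 0.06], [-0.04, -0.022, 0.005, 0, 0, 0, 0.06], [-0.04, -0.022, 0.005, 0, 0, 0, 0.06]],
  ],
  clamp_n=40,
)

```text
clock: 1.1
tcp_pos: [0.4866, 0.1796, 0.1949]
orientation: [[-0.945, 0.327, -0.0], [0.327, 0.945, 0.0], [0.0, -0.0, -1.0]]
ft_force: [-0.6, 1.3, 0.6]
width: 0.0602
gripper_force: 0.0
```

Call:
nudge_tcp(
  increments=[
    [[0, 0, 0, 0, 0, 0.1456, 0.06], [0, 0, 0, 0, 0, 0.1456, 0.06], [0, 0, 0, 0, 0, 0.1456, 0.06], [0, 0, 0, 0, 0, 0.1456, 0.06], [0, 0, 0, 0, 0, 0.1456, 0.06], [0, 0, 0, 0, 0, 0.1456, 0.06], [0, 0, 0, 0, 0, 0.1456, 0.06], [0, 0, 0, 0, 0, 0.1456, 0.06], [0, 0, 0, 0, 0, 0.1456, 0.06], [0, 0, 0, 0, 0, 0.1456, 0.06]],
  ],
)

```text
clock: 2.1
tcp_pos: [0.4855, 0.1811, 0.1949]
orientation: [[0.222, 0.975, -0.001], [0.975, -0.222, -0.0], [-0.0, -0.001, -1.0]]
ft_force: [0.1, 0.2, -1.1]
width: 0.0597
gripper_force: 0.0
```

```bash
python3 d.py 0.5791 0.0823 0.15 -0.218
```

```text
d [-0.0756  0.1133  0.0448] rot [-0.0009  0.0004 -0.006 ] full-turn frame d [-0.0763  0.1128  0.0449] w 0.05970028484539196 t 2.1
```

Call:
nudge_tcp(
  increments=[
    [[-0.0189, 0.0283, 0.011, 0, 0, -0.006, 0.06], [-0.0189, 0.0283, 0.011, 0, 0, 0, 0.06], [-0.0189, 0.0283, 0.011, 0, 0, 0, 0.06], [-0.0189, 0.0283, 0.011, 0, 0, 0, 0.06], [0, 0, 0, 0, 0, 0, 0.06], [0, 0, 0, 0, 0, 0, 0.06]],
  ],
)

```text
clock: 2.7
tcp_pos: [0.5799, 0.0829, 0.1503]
orientation: [[0.212, 0.977, -0.002], [0.977, -0.212, 0.0], [-0.0, -0.002, -1.0]]
ft_force: [-0.7, 0.1, 1.1]
width: 0.0601
gripper_force: 0.0
```

```bash
python3 d.py 0.5791 0.0823 0.0675 -0.218
```

Run:
```python
from ov import *
P=np.load("poses.npz");o=[]
for n,u,v in(("top",192,168),("scene",232,160)):
    im=r.snapshot(n)[:,:,::-1].copy();cv2.imwrite(f"pics/{n}1.png",im)
    c=crop(cv2.convertScaleAbs(im,alpha=1.6),u,v)
    draw(c,n,[W(P["jamb"],np.array(e)) for e in PS],5,u,v,(0,255,0)); o.append(c)
cv2.imwrite("pics/o2.png",np.hstack(o))
```

```text
d [-0.0007 -0.0005  0.0828] rot [-0.0023  0.0001  0.0046] full-turn frame d [-0.0007 -0.0007  0.0828] w 0.06007670604646323 t 2.7
```

View pics/o2.png

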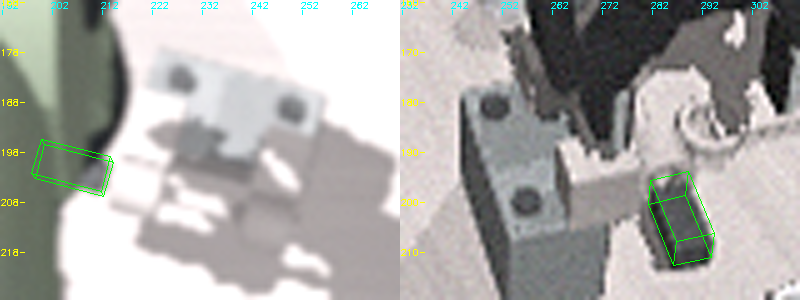

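Top is blocked by the arm. In scene, the head at (286,205) lies between the fingers, as modelled, so I'll descend and grip.

Call:
nudge_tcp(
  increments=[
    [[0, -0.0005, 0.0207, 0, 0, 0.004, 0.06], [0, 0, 0.0207, 0, 0, 0, 0.06], [0, 0, 0.0207, 0, 0, 0, 0.06], [0, 0, 0.0207, 0, 0, 0, 0.06], [0, 0, 0, 0, 0, 0, 0.06], [0, 0, 0, 0, 0, 0, 0.06]],
  ],
)

```text
clock: 3.4
tcp_pos: [0.5795, 0.0843, 0.0691]
orientation: [[0.213, 0.977, -0.0], [0.977, -0.213, 0.0], [0.0, -0.0, -1.0]]
ft_force: [0.7, 0.0, 0.9]
width: 0.0601
gripper_force: 0.0
```

Call:
nudge_tcp(
  increments=[
    [[0, 0, 0, 0, 0, 0, 0], [0, 0, 0, 0, 0, 0, 0], [0, 0, 0, 0, 0, 0, 0], [0, 0, 0, 0, 0, 0, 0], [0, 0, 0, 0, 0, 0, 0], [0, 0, 0, 0, 0, 0, 0], [0, 0, 0, 0, 0, 0, 0], [0, 0, 0, 0, 0, 0, 0]],
  ],
  clamp_n=40,
)

```text
clock: 4.2
tcp_pos: [0.5806, 0.0835, 0.0693]
orientation: [[0.214, 0.977, 0.001], [0.977, -0.214, 0.0], [0.0, 0.001, -1.0]]
ft_force: [-0.8, 1.1, 5.6]
width: 0.0154
gripper_force: 44.6
```

Call:
nudge_tcp(
  increments=[
    [[0, 0, -0.002, 0, 0, 0, 0], [0, 0, 0, 0, 0, 0, 0], [0.01, 0, 0, 0, 0, 0, 0], [0.01, 0, 0, 0, 0, 0, 0], [0.01, 0, 0, 0, 0, 0, 0]],
  ],
)

```text
clock: 4.7
tcp_pos: [0.5865, 0.1139, 0.0702]
orientation: [[0.214, 0.977, -0.0], [0.977, -0.214, 0.0], [0.0, -0.0, -1.0]]
ft_force: [0.2, -0.0, -0.9]
width: 0.0154
gripper_force: 43.8
```

Call:
nudge_tcp(
  increments=[
    [[0.012, 0, 0, 0, 0, 0, 0], [0.012, 0, 0, 0, 0, 0, 0], [0.012, 0, 0, 0, 0, 0, 0], [0.012, 0, 0, 0, 0, 0, 0], [0.012, 0, 0, 0, 0, 0, 0], [0.012, 0, 0, 0, 0, 0, 0], [0.012, 0, 0, 0, 0, 0, 0], [0, 0, 0, 0, 0, 0, 0]],
  ],
)

```text
clock: 5.5
tcp_pos: [0.6048, 0.1965, 0.0705]
orientation: [[0.213, 0.977, 0.001], [0.977, -0.213, 0.001], [0.001, 0.0, -1.0]]
ft_force: [0.6, -0.1, -1.1]
width: 0.0151
gripper_force: 43.8
```

Run:
```python
from ov import *
P=np.load("poses.npz");o=[]
for n in("top","scene"):
    im=r.snapshot(n)[:,:,::-1].copy();cv2.imwrite(f"pics/{n}2.png",im)
    b=cv2.convertScaleAbs(im,alpha=1.4)
    if n=="top": c=crop(b,72,150,200,150,2)
    else: c=crop(b,245,155,200,190,2)
    c=crop(b,72,150,190,150,2) if n=="top" else crop(b,250,160,195,150,2)
    draw(c,n,[W(P["tray"],np.array(e)) for e in TS],2,*((72,150) if n=="top" else (250,160)),(0,0,255)); o.append(c)
cv2.imwrite("pics/o3.png",np.hstack(o))
```

```text
(no output)
```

View pics/o3.png

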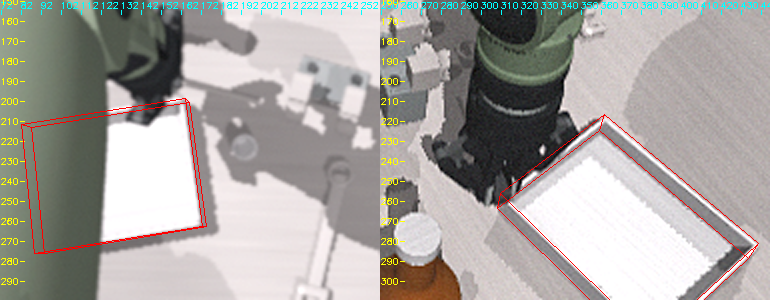

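Call:
nudge_tcp(
  increments=[
    [[0, 0, -0.01, 0, 0, -0.13, 0], [0, 0, -0.01, 0, 0, -0.13, 0], [0, 0, 0, 0, 0, -0.13, 0], [0, 0, 0, 0, 0, 0, 0]],
  ],
)

```text
clock: 6.0
tcp_pos: [0.6046, 0.1941, 0.0909]
orientation: [[-0.172, 0.985, 0.0], [0.985, 0.172, -0.0], [-0.0, 0.0, -1.0]]
ft_force: [0.4, -0.5, -1.4]
width: 0.0146
gripper_force: 43.8
```

```bash
python3 d.py .487 .309 .09 .17
```

```text
d [ 0.1334 -0.0961  0.0008] rot [0.0004 0.0003 0.0027] full-turn frame d [ 0.1331 -0.0965  0.0009] w 0.014580298905193311 t 6.0
```

Call:
nudge_tcp(
  increments=[
    [[0.0267, -0.0192, 0, 0, 0, 0, 0], [0.0267, -0.0192, 0, 0, 0, 0, 0], [0.0267, -0.0192, 0, 0, 0, 0, 0], [0.0267, -0.0192, 0, 0, 0, 0, 0], [0.0267, -0.0192, 0, 0, 0, 0, 0], [0, 0, 0.012, 0, 0, 0, 0], [0, 0, 0.014, 0, 0, 0, 0], [0, 0, 0.014, 0, 0, 0, 0], [0, 0, 0.01, 0, 0, 0, 0], [0, 0, 0.01, 0, 0, 0, 0]],
  ],
)

```text
clock: 7.0
tcp_pos: [0.4869, 0.309, 0.0293]
orientation: [[-0.171, 0.985, -0.001], [0.985, 0.171, -0.0], [-0.0, -0.001, -1.0]]
ft_force: [-0.7, 0.2, -0.7]
width: 0.0153
gripper_force: 43.8
```

Call:
nudge_tcp(
  increments=[
    [[0, 0, 0.006, 0, 0, 0, 0], [0, 0, 0, 0, 0, 0, 0], [0, 0, 0, 0, 0, 0, 0]],
  ],
)

```text
clock: 7.3
tcp_pos: [0.4869, 0.3096, 0.0245]
orientation: [[-0.173, 0.985, 0.0], [0.985, 0.173, 0.0], [0.0, 0.0, -1.0]]
ft_force: [0.2, 0.6, -0.3]
width: 0.0153
gripper_force: 43.8
```

```bash
python3 d.py .487 .309 .021 .17
```

Run:
```python
from h import *
im=r.snapshot("scene")[:,:,::-1]; cv2.imwrite("pics/o4.png",crop(im.copy(),300,200,150,120,4))
```

```text
d [-0.0006 -0.      0.0035] rot [ 0.     -0.      0.0036] full-turn frame d [-0.0006 -0.      0.0035] w 0.015276213602432703 t 7.3
```

View pics/o4.png

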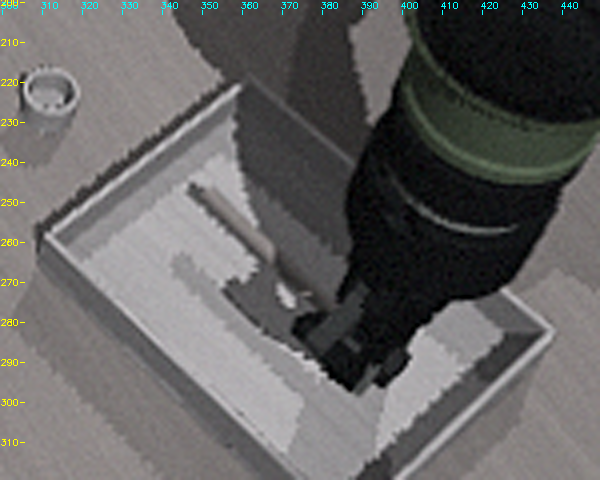

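The pin, tip at (347,247), is level over the tray and well inside it. I'll go down 4 mm, open, and lift.

Call:
nudge_tcp(
  increments=[
    [[0, 0, 0.004, 0, 0, 0, 0], [0, 0, 0, 0, 0, 0, 0], [0, 0, 0, 0, 0, 0, 0.03], [0, 0, 0, 0, 0, 0, 0.04], [0, 0, 0, 0, 0, 0, 0.04], [0, 0, -0.01, 0, 0, 0, 0.04], [0, 0, -0.04, 0, 0, 0, 0.04], [0, 0, -0.05, 0, 0, 0, 0.06], [0, 0, -0.05, 0, 0, 0, 0.06], [0, 0, -0.05, 0, 0, 0, 0.06]],
  ],
)

```text
clock: 8.35
tcp_pos: [0.4864, 0.3095, 0.2234]
orientation: [[-0.173, 0.985, 0.001], [0.985, 0.173, 0.0], [0.0, 0.001, -1.0]]
ft_force: [1.8, 0.7, -0.2]
width: 0.0602
gripper_force: 0.0
```

Run:
```python
from fit import *
p=np.load("poses.npz")["leaf"];g=W(p,(0,0,65))[0];print(g,p)
```

```bash
python3 d.py .5178 -.2497 .15 -.351
```

```text
[ 0.5177599  -0.24968569  0.065     ] [ 0.5177599  -0.24968569 -0.35124059]
d [-0.5562 -0.0659  0.0732] rot [ 6.00e-04 -4.00e-04  5.25e-01] full-turn frame d [-0.5143  0.2218  0.0734] w 0.060177024014161036 t 8.35
```

Call:
nudge_tcp(
  increments=[
    [[-0.046, -0.0055, 0, 0, 0, 0, 0.06], [-0.046, -0.0055, 0, 0, 0, 0, 0.06], [-0.046, -0.0055, 0, 0, 0, 0, 0.06], [-0.046, -0.0055, 0, 0, 0, 0, 0.06], [-0.046, -0.0055, 0, 0, 0, 0, 0.06], [-0.046, -0.0055, 0, 0, 0, 0, 0.06], [-0.046, -0.0055, 0, 0, 0, 0, 0.06], [-0.046, -0.0055, 0, 0, 0, 0, 0.06], [-0.046, -0.0055, 0, 0, 0, 0, 0.06], [-0.046, -0.0055, 0, 0, 0, 0, 0.06]],
  ],
)

```text
clock: 9.35
tcp_pos: [0.5121, -0.1548, 0.2216]
orientation: [[-0.173, 0.985, 0.001], [0.985, 0.173, -0.0], [-0.001, 0.001, -1.0]]
ft_force: [1.0, -0.3, 0.2]
width: 0.0599
gripper_force: 0.0
```

Call:
nudge_tcp(
  increments=[
    [[-0.046, -0.0055, 0, 0, 0, 0, 0.06], [-0.046, -0.0055, 0, 0, 0, 0, 0.06], [0, 0, 0, 0, 0, 0.131, 0.06], [0, 0, 0, 0, 0, 0.131, 0.06], [0, 0, 0, 0, 0, 0.131, 0.06], [0, 0, 0, 0, 0, 0.131, 0.06], [0, 0, 0, 0, 0, 0, 0.06]],
  ],
)

```text
clock: 10.05
tcp_pos: [0.5172, -0.2455, 0.2212]
orientation: [[0.343, 0.939, 0.0], [0.939, -0.343, -0.0], [-0.0, 0.001, -1.0]]
ft_force: [-0.5, -0.3, 0.1]
width: 0.06
gripper_force: 0.0
```

```bash
python3 d.py .5178 -.2497 .042 -.351
```

Run:
```python
from ov import *
P=np.load("poses.npz");o=[]
for n in("top","scene"):
    im=r.snapshot(n)[:,:,::-1].copy();cv2.imwrite(f"pics/{n}5.png",im)
t=cv2.imread("pics/top5.png");s=cv2.imread("pics/scene5.png")
a=crop(t,80,195,100,90,4);b=crop(s,198,85,80,60,5)
draw(b,"scene",[W(P["leaf"],np.array(e)) for e in LS],5,198,85,(255,0,0))
b=cv2.resize(b,(400,360));cv2.imwrite("pics/o5.png",np.hstack([a,b]))
```

```text
d [-0.0037  0.0019  0.1792] rot [0.0006 0.0002 0.0011] full-turn frame d [-0.0038  0.002   0.1792] w 0.059976463413068476 t 10.05
```

View pics/o5.png

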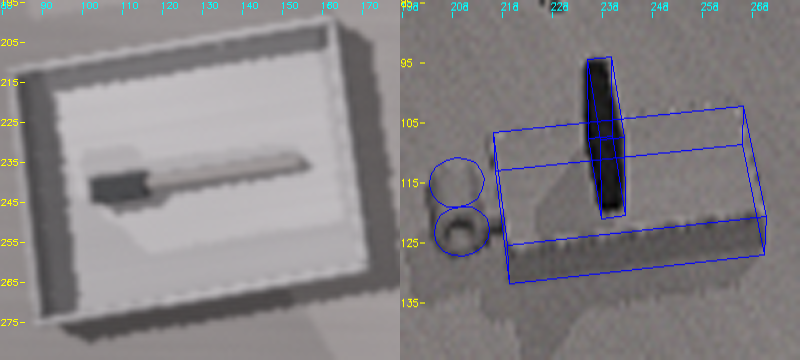

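Pin lies let go in the tray, (102,243) to (156,233) in top. The flap model matches the scene view. I'll descend onto the grip.

Call:
nudge_tcp(
  increments=[
    [[-0.004, 0.002, 0.045, 0, 0, 0, 0.06], [0, 0, 0.045, 0, 0, 0, 0.06], [0, 0, 0.035, 0, 0, 0, 0.06], [0, 0, 0.02, 0, 0, 0, 0.06], [0, 0, 0.02, 0, 0, 0, 0.06], [0, 0, 0.014, 0, 0, 0, 0.06], [0, 0, 0, 0, 0, 0, 0.06], [0, 0, 0, 0, 0, 0, 0.06]],
  ],
)

```text
clock: 10.95
tcp_pos: [0.5181, -0.25, 0.0419]
orientation: [[0.342, 0.94, 0.0], [0.94, -0.342, -0.0], [-0.0, 0.0, -1.0]]
ft_force: [-0.5, 0.0, 0.3]
width: 0.0602
gripper_force: 0.0
```

Call:
nudge_tcp(
  increments=[
    [[0, 0, 0, 0, 0, 0, 0], [0, 0, 0, 0, 0, 0, 0], [0, 0, 0, 0, 0, 0, 0], [0, 0, 0, 0, 0, 0, 0], [0, 0, 0, 0, 0, 0, 0], [0, 0, 0, 0, 0, 0, 0], [0, 0, 0, 0, 0, 0, 0], [0, 0, 0, 0, 0, 0, 0]],
  ],
  clamp_n=80,
)

```text
clock: 11.75
tcp_pos: [0.5186, -0.2504, 0.0425]
orientation: [[0.343, 0.939, 0.002], [0.939, -0.343, -0.001], [-0.0, 0.002, -1.0]]
ft_force: [-0.1, 0.1, 5.9]
width: 0.0115
gripper_force: 78.9
```

Call:
nudge_tcp(
  increments=[
    [[0, 0, -0.01, 0, 0, 0, 0], [0, 0, -0.02, 0, 0, 0, 0], [0, 0, -0.03, 0, 0, 0, 0], [0, 0, -0.025, 0, 0, 0, 0], [0, 0, 0, 0, 0, -0.066, 0], [0, 0, 0, 0, 0, -0.067, 0], [0, 0, 0, 0, 0, 0, 0]],
  ],
)

```text
clock: 12.45
tcp_pos: [0.5172, -0.2494, 0.1266]
orientation: [[0.215, 0.977, -0.001], [0.977, -0.215, 0.001], [0.0, -0.001, -1.0]]
ft_force: [-0.5, 1.2, -3.3]
width: 0.0111
gripper_force: 77.6
```

```bash
python3 d.py .395 .061 .125 -.218
```

```text
d [ 0.2768 -0.1862  0.0019] rot [-0.001  -0.0004  0.0009] full-turn frame d [ 0.2767 -0.1865  0.0016] w 0.011112166128960464 t 12.45
```

Carried off the bench. On to the pre-pose, 100 mm in front of the post.

Call:
nudge_tcp(
  increments=[
    [[0.01, -0.0265, 0, 0, 0, 0, 0], [0.02, -0.0265, 0, 0, 0, 0, 0], [0.035, -0.0265, 0, 0, 0, 0, 0], [0.035, -0.0265, 0, 0, 0, 0, 0], [0.035, -0.0265, 0, 0, 0, 0, 0], [0.0355, -0.0265, 0, 0, 0, 0, 0], [0.0355, -0.0273, 0, 0, 0, 0, 0], [0.0355, 0, 0, 0, 0, 0, 0], [0.0355, 0, 0, 0, 0, 0, 0], [0, 0, 0, 0, 0, 0, 0]],
  ],
)

```text
clock: 13.45
tcp_pos: [0.3958, 0.064, 0.1268]
orientation: [[0.211, 0.978, 0.001], [0.978, -0.211, 0.002], [0.002, 0.001, -1.0]]
ft_force: [-0.4, -0.1, -2.2]
width: 0.011
gripper_force: 78.4
```

Call:
nudge_tcp(
  increments=[
    [[0, 0, 0, 0, 0, 0, 0], [0, 0, 0, 0, 0, 0, 0]],
  ],
)

```text
clock: 13.65
tcp_pos: [0.395, 0.0603, 0.1263]
orientation: [[0.217, 0.976, -0.001], [0.976, -0.217, -0.0], [-0.001, -0.001, -1.0]]
ft_force: [-0.6, -0.5, -3.7]
width: 0.0113
gripper_force: 78.4
```

```bash
python3 d.py .4829 .0412 .1035 -.218
```

Run:
```python
from ov import *
from h import *
P=np.load("poses.npz");s=r.state()
lp=[s["tcp_pos"][0],s["tcp_pos"][1],np.arctan2(s["orientation"][1,1],s["orientation"][0,1])]
dz=s["tcp_pos"][2]-.0425
o=[]
for n,u,v in(("top",190,165),("scene",230,130)):
    im=r.snapshot(n)[:,:,::-1].copy();cv2.imwrite(f"pics/{n}6.png",im)
    c=crop(cv2.convertScaleAbs(im,alpha=1.5),u,v,100,110,4)
    draw(c,n,[W(P["jamb"],np.array(e)) for e in JS],4,u,v,(0,0,255))
    draw(c,n,[W(lp,np.array(e))+[0,0,dz] for e in LS],4,u,v,(255,0,0)); o.append(c)
cv2.imwrite("pics/o6.png",np.hstack(o))
```

```text
d [0.0004 0.09   0.0227] rot [-0.0009  0.0006 -0.0002] full-turn frame d [0.0004 0.0899 0.0228] w 0.011288811323772387 t 13.65
```

View pics/o6.png

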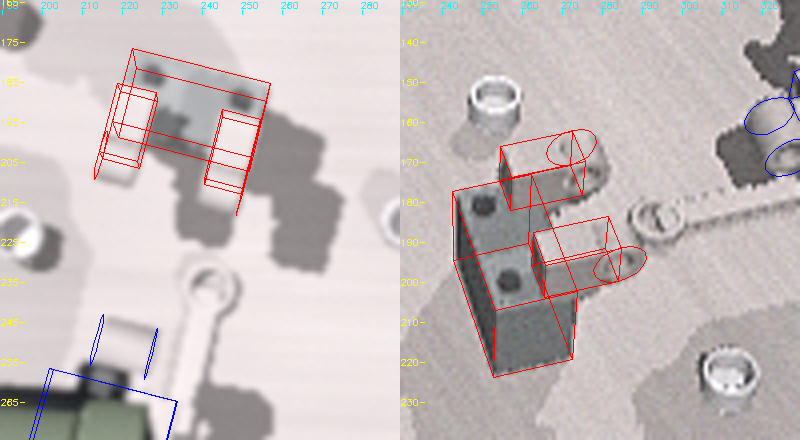

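Jamb and flap both match the model within about 1–1.5 px, and the flap seems ~3 mm towards −y of the model in top. I'll refine with an edge-tracking fit in code, per camera, using the flap's known kinematics as the reference.

Create rapid.py:
```python
from ov import *
from scipy.ndimage import map_coordinates,gaussian_filter
def rapid(im,n,edges,p0,dz=0,fixyaw=False,it=8,win=4):
    g=gaussian_filter(cv2.cvtColor(im,cv2.COLOR_BGR2GRAY).astype(float),.7); p=np.array(p0,float)
    gx,gy=cv2.Sobel(g,6,1,0)/8,cv2.Sobel(g,6,0,1)/8
    for k in range(it):
        A=[];b=[]; w=max(2,win-k*.4)
        for a,c in edges:
            S=np.array(a)+np.linspace(.1,.9,9)[:,None]*(np.array(c)-a)
            f=lambda q:proj(n,W(q,S)+[0,0,dz])
            u=f(p); t=u[-1]-u[0]; t/=np.linalg.norm(t); N=np.array([-t[1],t[0]])
            s=np.arange(-w,w+.01,.1); X=u[:,None]+s[:,None]*N
            q=[X[...,1],X[...,0]]
            G=np.abs(map_coordinates(gx,q,order=1)*N[0]+map_coordinates(gy,q,order=1)*N[1])*np.exp(-(s/w)**2/2)
            m=G.max(1);d=s[G.argmax(1)]; ok=(m>4)&(np.abs(d)<w-.15)
            J=np.c_[[((f(p+e)-u)@N)/1e-4 for e in np.eye(3)*1e-4]].T
            A.append(J[ok]);b.append(d[ok])
        A=np.vstack(A);b=np.concatenate(b)
        if fixyaw:A=A[:,:2]
        o=least_squares(lambda x:A@x-b,np.zeros(A.shape[1]),loss="soft_l1",f_scale=.4).x
        p[:len(o)]+=o
    return p,len(b),np.median(np.abs(A@o-b))
TJ=[((66,41,60),(66,-41,60)),((66,-41,60),(40,-41,60)),((40,41,88),(40,19,88)),((40,-19,88),(40,-41,88)),((40,19,88),(14,19,88)),((40,-19,88),(14,-19,88)),((40,41,88),(5,41,88)),((40,-41,88),(5,-41,88)),((-14,41,75),(-14,19,75)),((-14,-19,75),(-14,-41,75))]
SJ=[((66,41,60),(66,-41,60)),((66,41,60),(40,41,60)),((66,41,0),(66,41,60)),((22,41,0),(22,41,60)),((66,-41,5),(66,-41,60)),((40,41,88),(40,19,88)),((40,-41,88),(40,-19,88)),((40,41,88),(10,41,88)),((40,41,62),(40,41,88)),((40,19,88),(10,19,88)),((40,-19,88),(10,-19,88))]
def arc(x,y,z,a0,a1):
    t=np.linspace(a0,a1,4);P=[(x+14*np.cos(i),y,z+14*np.sin(i)) for i in t];return list(zip(P,P[1:]))
TL=[((89,15,14),(89,-15,14))]+arc(75,15,14,.2,2)+arc(75,-15,14,.2,2)
SL=arc(75,15,14,-.5,3.3)
```

Create f2.py:
```python
import sys
from rapid import *
k=sys.argv[1];P=np.load("poses.npz");s=r.state();t=s["tcp_pos"];O=s["orientation"]
lp=np.array([t[0],t[1],np.arctan2(O[1,1],O[0,1])]);dz=t[2]-.0425
print("leaf kin",lp.round(4),dz.round(4),"tilt",O[2].round(4))
for n,EJ,EL in(("top",TJ,TL),("scene",SJ,SL)):
    im=cv2.imread(f"pics/{n}{k}.png")
    for nm,E,p,z,fy in(("jamb",EJ,P["jamb"],0,False),("leaf",EL,lp,dz,True)):
        q,m,e=rapid(im,n,E,p,z,fy); c,s_=np.cos(q[2]),np.sin(q[2]);d=(q-p)[:2]
        print(n,nm,q.round(4),"local shift mm",(1000*np.array([c*d[0]+s_*d[1],-s_*d[0]+c*d[1]])).round(1),m,e.round(2))
```

```bash
python3 f2.py 6
sed -i 's/{n}{k}.png/{n}{k}.png/' f2.py; python3 f2.py 0 | grep jamb
```

```text
leaf kin [ 0.3952  0.0599 -0.2192] 0.0838 tilt [-3.e-04 -6.e-04 -1.e+00]
top jamb [ 0.566   0.0217 -0.2037] local shift mm [ 0.3 -1. ] 85 0.22
top leaf [ 0.3944  0.0571 -0.2192] local shift mm [-0.2 -3. ] 50 0.2
scene jamb [ 0.566   0.0249 -0.2278] local shift mm [-0.4  2.1] 91 0.19
scene leaf [ 0.3974  0.0597 -0.2192] local shift mm [2.1 0.2] 25 0.37
top jamb [ 0.5663  0.0219 -0.2099] local shift mm [ 0.5 -0.8] 83 0.3
scene jamb [ 0.566   0.025  -0.2316] local shift mm [-0.5  2.2] 94 0.19
  return _methods._mean(a, axis=axis, dtype=dtype,
  ret = ret.dtype.type(ret / rcount)
```

Both cameras agree on the relative offset: jamb axis in robot frame ≈ (0.5653, 0.0248). I'll go to 35 mm short and measure again.

```bash
python3 d.py .4579 .0486 .1035 -.218
```

```text
d [0.0026 0.0637 0.0228] rot [-0.0006  0.0003 -0.0012] full-turn frame d [0.0025 0.0636 0.0228] w 0.011086827535468156 t 13.75
```

Call:
nudge_tcp(
  increments=[
    [[0.0026, 0.005, 0.005, 0, 0, 0, 0], [0, 0.012, 0.009, 0, 0, 0, 0], [0, 0.015, 0.0088, 0, 0, 0, 0], [0, 0.015, 0, 0, 0, 0, 0], [0, 0.0117, 0, 0, 0, 0, 0], [0, 0.005, 0, 0, 0, 0, 0], [0, 0, 0, 0, 0, 0, 0], [0, 0, 0, 0, 0, 0, 0], [0, 0, 0, 0, 0, 0, 0]],
  ],
)

```text
clock: 14.65
tcp_pos: [0.4575, 0.0497, 0.1036]
orientation: [[0.215, 0.977, -0.001], [0.977, -0.215, 0.0], [-0.0, -0.001, -1.0]]
ft_force: [-0.1, -0.4, -2.9]
width: 0.011
gripper_force: 78.3
```

Run:
```python
from h import *
for n in("top","scene"): cv2.imwrite(f"pics/{n}7.png",r.snapshot(n)[:,:,::-1])
```

```bash
python3 f2.py 7 2>&1; python3 d.py .4921 .0410 .1035 -.218
```

```text
leaf kin [ 0.4577  0.0497 -0.2168] 0.0612 tilt [-0.e+00 -3.e-04 -1.e+00]
top jamb [ 0.5659  0.0219 -0.2011] local shift mm [ 0.2 -0.9] 86 0.29
top leaf [ 0.4654  0.041  -0.2168] local shift mm [ 9.4 -6.9] 59 0.3
scene jamb [ 0.5661  0.025  -0.228 ] local shift mm [-0.3  2.2] 91 0.2
scene leaf [ 0.4544  0.0476 -0.2168] local shift mm [-2.8 -2.8] 27 0.81
d [-0.0012  0.0354  0.0002] rot [-0.0003  0.      0.0012] full-turn frame d [-0.0011  0.0354  0.0002] w 0.011179880996537673 t 14.75
```

Call:
nudge_tcp(
  increments=[
    [[-0.0012, 0.005, 0, 0, 0, 0, 0], [0, 0.008, 0, 0, 0, 0, 0], [0, 0.008, 0, 0, 0, 0, 0], [0, 0.007, 0, 0, 0, 0, 0], [0, 0.005, 0, 0, 0, 0, 0], [0, 0.0024, 0, 0, 0, 0, 0], [0, 0, 0, 0, 0, 0, 0], [0, 0, 0, 0, 0, 0, 0], [0, 0, 0, 0, 0, 0, 0], [0, 0, 0, 0, 0, 0, 0]],
  ],
)

```text
clock: 15.75
tcp_pos: [0.4923, 0.0409, 0.1037]
orientation: [[0.215, 0.977, -0.0], [0.977, -0.215, 0.0], [-0.0, -0.0, -1.0]]
ft_force: [0.0, 0.1, -2.6]
width: 0.0108
gripper_force: 78.4
```

Run:
```python
from ov import *
P=dict(np.load("poses.npz"))["jamb"];s=r.state();print(s["ft_force"],s["moment"])
t=s["tcp_pos"];O=s["orientation"];lp=[t[0],t[1],np.arctan2(O[1,1],O[0,1])];dz=t[2]-.0425
o=[]
for n,u,v in(("top",208,172),("scene",246,156)):
    im=r.snapshot(n)[:,:,::-1].copy();cv2.imwrite(f"pics/{n}8.png",im)
    o.append(crop(cv2.convertScaleAbs(im,alpha=1.5),u,v,50,60,8))
cv2.imwrite("pics/o8.png",np.hstack(o))
```

```bash
python3 d.py .4921 .0410 .1035 -.218
```

```text
[ 0.00956628  0.11052113 -2.64271166] [0.02539969 0.02078361 0.00655943]
d [ 0.0001 -0.0004  0.0002] rot [-0.    -0.     0.001] full-turn frame d [ 0.0001 -0.0004  0.0002] w 0.010753571153118318 t 15.85
```

View pics/o8.png

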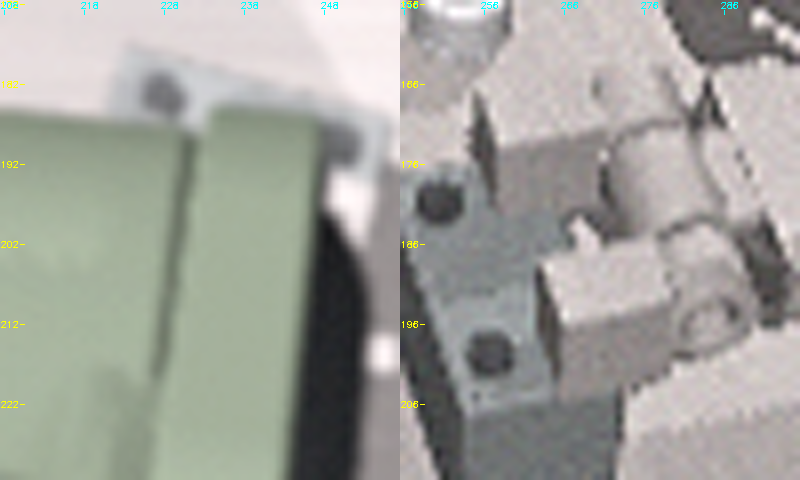

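Knuckle sits in the gap with no contact force. The right silhouettes in scene of the far, flap and near knuckles, (288,169), (292,179) and (296,191), lie on a line. I'll do one numeric silhouette check.

Run:
```python
from rapid import *
g=gaussian_filter(cv2.cvtColor(cv2.imread("pics/scene8.png"),6).astype(float),.5)
J=np.array([.566,.025,-.228]) # scene-camera fit
a,b=proj("scene",W(J,[(0,41,75),(0,-41,75)]));t=(a-b)/np.linalg.norm(a-b);N=np.array([-t[1],t[0]]);N*=np.sign(N[0])
print(t.round(2),"px/m x:",(((proj("scene",W(J,[(10,0,75)]))-proj("scene",W(J,[(0,0,75)])))@N)/10).round(3),"z:",(((proj("scene",W(J,[(0,0,85)]))-proj("scene",W(J,[(0,0,75)])))@N)/10).round(3))
s=np.arange(-10,11)
for y in(36,30,24,12,8,4,0,-4,-8,-12,-24):
    u=proj("scene",W(J,[(0,y,75)]))[0]; X=u+s[:,None]*N
    print(y,u.round(1),map_coordinates(g,[X[:,1],X[:,0]],order=1).astype(int).tolist())
# profile along the axis, at tube centre
Y=np.arange(-44,46,1.);u=proj("scene",W(J,np.c_[0*Y,Y,0*Y+75]))
for k in(-2,1): print(k,[(int(y),int(v)) for y,v in zip(Y,map_coordinates(g,[u[:,1]+k*N[1],u[:,0]+k*N[0]],order=1))][8:72:1])
```

```text
[0.37 0.93] px/m x: [-0.461] z: [0.14]
36 [284.  194.5] [90, 89, 89, 90, 92, 95, 96, 91, 95, 107, 102, 101, 87, 80, 93, 95, 82, 60, 51, 52, 59]
30 [283.1 192.2] [90, 93, 94, 94, 95, 94, 98, 101, 110, 113, 116, 115, 109, 108, 106, 100, 88, 61, 52, 55, 60]
24 [282.2 190. ] [133, 130, 132, 130, 130, 131, 124, 113, 115, 117, 112, 114, 112, 109, 108, 116, 103, 68, 66, 68, 58]
12 [280.4 185.6] [131, 127, 129, 128, 129, 130, 132, 119, 108, 113, 119, 121, 124, 128, 120, 97, 97, 112, 118, 121, 119]
8 [279.9 184.2] [128, 126, 127, 126, 122, 122, 121, 114, 89, 92, 87, 89, 98, 95, 96, 100, 104, 115, 131, 132, 131]
4 [279.3 182.7] [132, 96, 88, 82, 75, 86, 96, 104, 111, 117, 121, 123, 125, 118, 119, 119, 104, 104, 125, 130, 127]
0 [278.7 181.3] [126, 87, 64, 63, 66, 76, 92, 101, 112, 120, 126, 129, 130, 128, 125, 118, 106, 113, 132, 130, 129]
-4 [278.1 179.9] [102, 70, 66, 67, 68, 77, 90, 100, 108, 119, 122, 127, 129, 128, 126, 118, 109, 121, 132, 131, 126]
-8 [277.5 178.5] [81, 73, 78, 70, 60, 78, 91, 101, 110, 120, 124, 128, 129, 128, 126, 120, 111, 125, 131, 129, 126]
-12 [277.  177.1] [90, 90
[... 940 characters left out ...]
 129), (-34, 129), (-33, 129), (-32, 127), (-31, 124), (-30, 117), (-29, 109), (-28, 103), (-27, 101), (-26, 100), (-25, 105), (-24, 114), (-23, 122), (-22, 127), (-21, 129), (-20, 129), (-19, 129), (-18, 128), (-17, 127), (-16, 127), (-15, 127), (-14, 127), (-13, 128), (-12, 128), (-11, 129), (-10, 128), (-9, 128), (-8, 128), (-7, 127), (-6, 127), (-5, 127), (-4, 127), (-3, 126), (-2, 127), (-1, 128), (0, 129), (1, 131), (2, 132), (3, 132), (4, 123), (5, 114), (6, 104), (7, 96), (8, 89), (9, 90), (10, 102), (11, 113), (12, 121), (13, 127), (14, 132), (15, 132), (16, 133), (17, 132), (18, 129), (19, 127), (20, 124), (21, 119), (22, 116), (23, 115), (24, 114), (25, 113), (26, 113), (27, 113)]
```

Dark gaps at −27 and +8.5 have their midpoint at −9.2, against the −8.8 expected from parallax. The silhouettes also line up within about 1 mm and there is no contact force, so I'm handing it in.

```bash
python3 -c "
from bench import r
print(r.finish_job())"
```

```text
the job is handed in; nothing more can be done
None
```

The job is handed in: the pin lies let go in the tray, and the gripper holds the flap level with its knuckle between the fixed knuckles, in line within about 1 mm by the last camera check and with no contact force showing; no verdict was returned.

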